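# Pump the ratchet clamp shut on the barrel bung and hold it

### The job

One of the two bench ratchet clamps has the barrel bung standing in its bay, the other a parked candle: pump the squeeze bars of the clamp with the bung, squeezing fully and letting out, until its jaw has pushed the bung up against the stop and grips it, and finish while still holding the bars squeezed with about 20 newtons, so that the bung stays clamped. Do not crush it (never more than 40 newtons from the jaw) or tip it, and move the jaw only by its bars, without touching jaw or bung with the hand. Leave the candle and its clamp alone.

Things in the scene. Friction and masses are not known exactly. Their poses are not given: they have to be found in the camera images.
- clamp_a: Fixed steel runner of the green ratchet clamp, screwed to the table, 330 x 56 x 5 mm with cross lugs 116 mm wide. Origin on the work surface; x along the clamp, towards its stop; z up.
- head_a: The green ratchet clamp itself: green bed 300 x 84 mm, its top 10 mm above the work surface; on it a green housing 116 mm high, a toothed rack with the jaw, and a stop block 66 mm high whose black face is at x = +0.110. It can shift 8 mm either way along its runner (1 N moves it). Origin on the work surface, as the runner's at the start; x is the way the jaw advances, from housing to stop; z up.
- grip_a (a point): Midpoint between the green clamp's two squeeze bars, at the height to grip them: 0.160 m above the work surface, 55 mm behind the clamp's origin; moves with the clamp. Grip both bars from above, fingers closing along the clamp's x axis: 60 mm over both when let out, 40 mm when fully squeezed. The bars close evenly; the clamp shifts on its runner to centre them between the fingers.
- squeeze_a (a joint): Squeeze of the green clamp's bars: 0 = let out, 0.18 rad (each bar) = fully squeezed (hard stop); a spring lets them out (3 N). A full squeeze advances the jaw 9 mm (one tooth; the first up to 16); letting out leaves it there. When a clamped thing stops the jaw, the bars stop short of 0.18; if they reach 0.18 the stop takes the grip: let out, squeeze again, they then stop sooner.
- jaw_a (a joint): Advance of the green clamp's jaw (m): 0 = fully back, its face 110 mm from the stop's; 0.075 = end of travel. Starts at 0.014 to 0.030; the bung is held at about 0.056. Friction (4 N) keeps it in place. With the bars short of their stop, force on the clamped thing = about 1.2 x (grip force per finger - 3 N) - 4 N: 20 N of grip gives about 17 N.
- pad_a: Jaw of the green clamp: green block 50 mm wide, 46 mm high with a black rubber face, at the front end of the rack; its frame is the clamp's frame moved along with the jaw, its face lies in that frame's plane x = 0, centre 36 mm up.
- front_bar_a: Front squeeze bar of the green clamp (towards the jaw): black rubber roller 18 mm thick, 42 mm long, lying across the clamp (along its y) on a lever. Origin on the levers' shared pivot, 105 mm up and 55 mm behind the clamp's origin; the roller's axis is 56 mm from it, leaning about 0.38 rad forward of upright when let out.
- rear_bar_a: Rear squeeze bar of the green clamp, like the front one, leaning to the rear; same origin.
- bay_a (a point): Middle of the green clamp's bay between jaw and stop, on top of the bed (10 mm above the work surface), 72 mm ahead of the clamp's origin.
- clamp_b: Fixed steel runner of the blue ratchet clamp, screwed to the table, 330 x 56 x 5 mm with cross lugs 116 mm wide. Origin on the work surface; x along the clamp, towards its stop; z up.
- head_b: The blue ratchet clamp itself: blue bed 300 x 84 mm, its top 10 mm above the work surface; on it a blue housing 116 mm high, a toothed rack with the jaw, and a stop block 66 mm high whose black face is at x = +0.110. It can shift 8 mm either way along its runner (1 N moves it). Origin on the work surface, as the runner's at the start; x is the way the jaw advances, from housing to stop; z up.
- grip_b (a point): Midpoint between the blue clamp's two squeeze bars, at the height to grip them: 0.160 m above the work surface, 55 mm behind the clamp's origin; moves with the clamp. Grip both bars from above, fingers closing along the clamp's x axis: 60 mm over both when let out, 40 mm when fully squeezed. The bars close evenly; the clamp shifts on its runner to centre them between the fingers.
- squeeze_b (a joint): Squeeze of the blue clamp's bars: 0 = let out, 0.18 rad (each bar) = fully squeezed (hard stop); a spring lets them out (3 N). A full squeeze advances the jaw 9 mm (one tooth; the first up to 16); letting out leaves it there. When a clamped thing stops the jaw, the bars stop short of 0.18; if they reach 0.18 the stop takes the grip: let out, squeeze again, they then stop sooner.
- jaw_b (a joint): Advance of the blue clamp's jaw (m): 0 = fully back, its face 110 mm from the stop's; 0.075 = end of travel. Starts at 0.014 to 0.030; the bung is held at about 0.056. Friction (4 N) keeps it in place. With the bars short of their stop, force on the clamped thing = about 1.2 x (grip force per finger - 3 N) - 4 N: 20 N of grip gives about 17 N.
- pad_b: Jaw of the blue clamp: blue block 50 mm wide, 46 mm high with a black rubber face, at the front end of the rack; its frame is the clamp's frame moved along with the jaw, its face lies in that frame's plane x = 0, centre 36 mm up.
- front_bar_b: Front squeeze bar of the blue clamp (towards the jaw): black rubber roller 18 mm thick, 42 mm long, lying across the clamp (along its y) on a lever. Origin on the levers' shared pivot, 105 mm up and 55 mm behind the clamp's origin; the roller's axis is 56 mm from it, leaning about 0.38 rad forward of upright when let out.
- rear_bar_b: Rear squeeze bar of the blue clamp, like the front one, leaning to the rear; same origin.
- bay_b (a point): Middle of the blue clamp's bay between jaw and stop, on top of the bed (10 mm above the work surface), 72 mm ahead of the clamp's origin.
- bung: Barrel bung: upright round plug 54 mm in diameter, 50 mm high, warm brown cork with two darker oak bands, about 0.13 kg, standing loose in the bay of one of the two clamps (either one), within 7 mm of the bay's middle. Origin at the centre of its underside, z up.
- candle: White pillar candle, 64 mm in diameter, 94 mm high, parked loose in the bay of the other clamp. Origin at the centre of its underside.

How it is judged:
By the outcome, as a careful person would: the job done as asked, in the order asked, and still so for the second after the job is handed in, while the arm keeps its last pose, push and grip.
It also fails if it takes over 42 s, if anything falls off the work surface, if the arm or the gripper's body presses on something with over 40 N, if the wrist force passes 120 N, or if a joint passes its speed limit or range.

### The arm

A 6-joint arm with a two-finger parallel gripper is mounted at the origin on a cart in front of the work surface, level with it; the furniture and walls round the work are solid. World frame = base frame: x ahead of the robot, y to its left, z up, the work surface at z = 0. Lengths are in mm, angles in rad, forces in N, time in s.
With the tool pointing down it reaches from about 325 to 750 mm from the base axis. Payload 7.6 kg.
Tool frame: the origin (TCP) lies at the very end of the fingers, on their centre line; the grasp point (between the pads) lies 19 mm behind it (bot.pinch_z is the distance from the TCP to the grasp point, in mm); z points along the fingers, y is the line along which they close (so a half turn about z gives the same grasp; the last joint's range is limited). The gripper opens to 85 mm and grips with 20 to 120 N. Pads are 22 mm wide; open, the fingers measure 114 mm over their backs; the gripper's body (76 mm by 85 mm) begins 54 mm behind the grasp point. The pads swing forward as they close: fully open they stand 13 mm farther back than shut.
Start: joints at [1.108, 0.052, 1.401, -0, 1.689, -0.07], TCP at [200.944, 485.044, 231.323] pointing down, gripper open.
Joint ranges: [-2.9, 2.9], [-0.91, 2.17], [0.12, 2.37], [-1.06, 4.2], [0.26, 2.73], [-2.93, 2.93]. Speed limits (rad/s): [2.57, 2.57, 3.01, 3.14, 3.14, 3.14].

### API

Orientations are given as a unit quaternion [w, x, y, z].
In Python, from plant import bot, imaging, ticket gives the robot as it stands.
- The arm moves only by the shell command python3 -m pendant 'ROWS' [OPENING] [FORCE]. ROWS is a JSON list of rows, 1 to 20 of them, each of 6 numbers: dx, dy, dz in mm, then a rotation vector rx, ry, rz in rad; each row shifts and turns the commanded pose from where the row before left it, along the tool's axes as they then stand; what a row does not reach is not made up. A row lasts 1/12 s, in which the tool goes at most 41.7 mm and 0.125 rad, less where a joint would pass 70% of its speed; a pose out of reach is approached as far as the arm can. OPENING is the finger opening in mm, set as the command begins (- or left out keeps the last). The fingers move at their own pace and stop on an object; FORCE is the grip in N (left out, the last holds). Time passes only in rows, so rows that do not move let the fingers close. It prints the time, the measured TCP pose, the force, the opening and the grip force at its end.
- bot.sense(): the state, without advancing time (a new reading comes with each control period).
- imaging.read_camera(name): name is "scene" or "top" or "wrist"; returns a dict with "img" (420x560x3 uint8, blue, green, red), "depth" (420x560 float32, mm along the optical axis (not along the pixel's ray), 0 where there is no reading), "vfov" (degrees; the focal length in pixels is half the picture's height over the tangent of half this angle, whatever the lens; pixels are square), "cx", "cy" (the principal point, pixels), "k1" (the pictures are not rectified: a ray, as slopes to the right and down, at radius r is drawn at 1 + k1 r^2 times it, then the intrinsics apply), "pose" (4x4, takes a point from camera to world coordinates). Camera axes: x right, y down, z forward; pixel columns grow to the right and rows downward; lengths in mm; the calibration is good to about 2 mm. A picture is of the moment at which its call begins.
- ticket.close_job(): hands the job in; it is judged then, once.
The state is a dict: "clock": time; "joint_pos": joint angles; "joint_vel": joint speeds; "effort": joint torques, N m; "eef_pos": TCP position; "eef_rot": TCP orientation; "wrist_force": force on the tool from outside, world axes, zero at the start; "torque": the same for the moment, N m; "grip_width": finger opening in mm; "finger_force": force on a finger pad.
Only numpy, scipy, OpenCV 4.12 (cv2) and the standard library are available. Lean on these libraries where they do the work, as an engineer would, in place of code of your own. Each camera call takes 0.05 s, during which the arm holds its last target. There are 200 camera calls.

## Working session

There is one attempt and no reset: what is moved stays moved. The work goes in short steps, Python scripts to look and compute and a shell command to move; the robot and the scene stay as the last step left them, time stands still between calls to the robot, and variables do not carry over. Pictures are saved under pics/ and viewed, at most 10 in all, crops included, and the job is handed in when it is done.

```bash
mkdir -p pics; python3 - <<'E'
from plant import bot, imaging
import cv2, numpy as np
for n in ("scene","top"):
    c=imaging.read_camera(n); cv2.imwrite(f"pics/{n}0.png",c["img"]); np.savez(f"{n}0.npz",**c)
    print(n,c["vfov"],c["cx"],c["cy"],c["k1"],c["pose"].round(3).tolist())
s=bot.sense(); print(s["eef_pos"],s["eef_rot"],s["grip_width"],s["clock"])
E
```

```text
scene 57.55750284376831 279.1593634230963 213.9348515000953 0.03103564217576256 [[0.545, -0.563, 0.621, 39.64], [-0.838, -0.38, 0.391, -356.254], [0.016, -0.734, -0.679, 720.766], [0.0, 0.0, 0.0, 1.0]]
top 45.08611485865111 286.455491864877 213.35402609215382 -0.08524047990695592 [[0.077, -0.884, 0.462, -17.6], [-0.997, -0.063, 0.045, -49.03], [-0.011, -0.464, -0.886, 1333.559], [0.0, 0.0, 0.0, 1.0]]
[200.81156832 484.77650946 230.55541366] [-1.97830039e-04  1.95151991e-01  9.80772744e-01 -6.96324328e-04] 85.48996946839125 0.1
```

View pics/scene0.png

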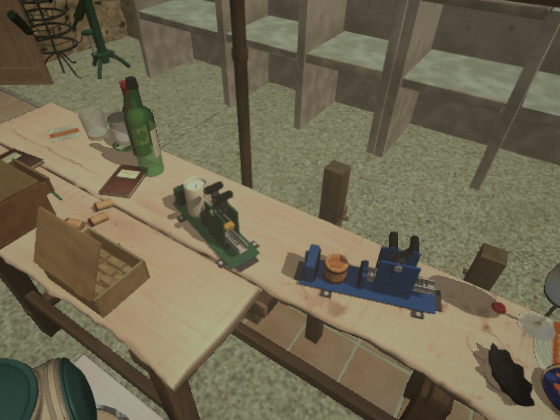

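View pics/top0.png

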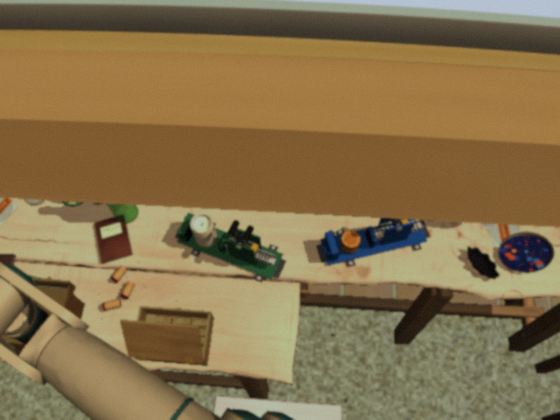

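The bung stands in the blue clamp: bung at scene (336,267), stop on its left, housing (398,270), bars (392–415,240). The candle is in the green clamp. A shelf hangs overhead in the top view (rows 35–215). I'll measure the blue clamp from its blue pixels plus depth, and check how high the shelf is.

```bash
cat > h.py <<'E'
import cv2, numpy as np
def cloud(c):
    img=c["img"]; h,w=img.shape[:2]; f=h/2/np.tan(np.radians(float(c["vfov"]))/2)
    u,v=np.meshgrid(np.arange(w),np.arange(h)); x=(u-c["cx"])/f; y=(v-c["cy"])/f
    X,Y=x.copy(),y.copy()
    for _ in range(8):
        s=1+c["k1"]*(X*X+Y*Y); X,Y=x/s,y/s
    d=c["depth"]; P=np.stack([X*d,Y*d,d],-1)@c["pose"][:3,:3].T+c["pose"][:3,3]
    P[d==0]=np.nan
    return P
def hsv(c): return cv2.cvtColor(c["img"],cv2.COLOR_BGR2HSV)
E
python3 - <<'E'
from h import *
for n in("scene","top"):
    c=dict(np.load(n+"0.npz")); P=cloud(c); H=hsv(c); 
    m=(H[...,0]>100)&(H[...,0]<130)&(H[...,1]>110)&(H[...,2]>40)
    roi=np.zeros(m.shape,bool)
    if n=="scene": roi[225:325,290:450]=1
    else: roi[205:275,310:435]=1
    Q=P[m&roi&~np.isnan(P[...,0])]; 
    print(n,len(Q),[np.percentile(Q[:,2],p).round(1) for p in(1,10,50,90,99)])
    for lo,hi in((5,16),(60,72),(108,124)):
        q=Q[(Q[:,2]>lo)&(Q[:,2]<hi)]
        if len(q)>5:
            r=cv2.minAreaRect(q[:,:2].astype(np.float32)); print(lo,len(q),q.mean(0).round(1),r)
    # dark points above housing = bars
    A=P.reshape(-1,3); k=(roi.ravel())&(A[:,2]>135)&(A[:,2]<200); b=A[k]
    print("bars",len(b)); 
    if len(b)>5: print(b.min(0).round(1),b.max(0).round(1),b.mean(0).round(1),cv2.minAreaRect(b[:,:2].astype(np.float32)))
    o=(H[...,0]>5)&(H[...,0]<18)&(H[...,1]>140)&roi; A2=P[o]; A2=A2[(A2[:,2]>52)&(A2[:,2]<68)]
    print("bungtop",len(A2),A2.mean(0) if len(A2) else 0, cv2.minEnclosingCircle(A2[:,:2].astype(np.float32)) if len(A2) else 0)
    if n=="top":
        for v in(40,80,115,130,170,205): print(v,P[v,370].round(0),P[v,100].round(0))
E
```

```text
scene 1097 [np.float64(6.9), np.float64(8.2), np.float64(10.0), np.float64(12.3), np.float64(116.4)]
5 1009 [ 593.9 -287.3    9.8] ((588.7608642578125, -245.3297576904297), (48.6197395324707, 294.6963806152344), 19.082365036010742)
60 13 [ 550.3 -135.    66.7] ((560.33642578125, -175.7178497314453), (47.48781204223633, 114.22997283935547), 0.7489970922470093)
108 62 [ 609.4 -294.8  115.3] ((623.1174926757812, -290.7587890625), (44.52385330200195, 79.5418701171875), 19.883012771606445)
bars 383
[ 591.4 -319.9  135.3] [ 647.8 -252.7  168.1] [ 617.1 -287.8  160.5] ((620.729736328125, -286.3304443359375), (47.78060531616211, 57.387027740478516), 18.60382080078125)
bungtop 246 [ 578.14692103 -169.56801352   60.83017669] ((580.58251953125, -169.80686950683594), 24.097929000854492)
top 1586 [np.float64(2.3), np.float64(5.6), np.float64(11.6), np.float64(68.0), np.float64(114.8)]
5 808 [ 586.7 -242.6    9.2] ((604.4019775390625, -237.5445098876953), (83.00566864013672, 299.4252624511719), 18.656171798706055)
60 211 [ 570.  -155.    64.7] ((597.5819702148438, -214.34310913085938), (67.9962158203125, 233.13278198242188), 19.347776412963867)
108 51 [ 600.8 -291.1  112.3] ((607.7012939453125, -290.3976745605469), (20.744976043701172, 75.65972137451172), 18.545711517333984)
bars 21
[ 591.4 -277.8  151.7] [ 600.3 -263.3  163.5] [ 594.9 -270.6  157.9] ((595.320068359375, -269.9974670410156), (14.696072578430176, 7.823746204376221), 81.36394500732422)
bungtop 271 [ 578.96457418 -166.45521079   58.40138813] ((580.784423828125, -167.20486450195312), 27.752357482910156)
40 [ 108.  -65. 1217.] [ 133.   41. 1188.]
80 [  95.  -65. 1213.] [  82.   16. 1221.]
115 [  63.  -62. 1234.] [  55.    3. 1238.]
130 [  54.  -62. 1240.] [5.100e+01 1.000e+00 1.239e+03]
170 [  47.  -62. 1234.] [  45.    3. 1230.]
205 [  43.  -64. 1224.] [667. 590.  -2.]
```

Both views agree. The clamp's x axis points along (-0.32, 0.947). Its origin is about (604,-237), which is also the bed centre and the bung position minus 72 mm. That puts the grip point near (621.5,-288.5), at 685 mm reach. The overhead shelf is at z≈1.2 m, out of the way. Moving over the bars now.

```bash
python3 -m pendant '[[-31,-25,0,0,0,0],[-31,-25,0,0,0,0],[-31,-25,0,0,0,0],[-31,-25,0,0,0,0],[-31,-25,0,0,0,0],[-31,-25,0,0,0,0],[-31,-25,0,0,0,0],[-31,-25,0,0,0,0],[-31,-25,0,0,0,0],[-31,-25,0,0,0,0],[-31,-25,0,0,0,0],[-31,-25,0,0,0,0],[-31,-25,0,0,0,0],[-31,-25,0,0,0,0],[-31,-25,0,0,0,0],[-31,-25,0,0,0,0],[-31,-25,0,0,0,0],[-31,-25,0,0,0,0],[-31,-25,0,0,0,0],[-31,-25,0,0,0,0]]' 85 20
python3 -m pendant '[[-32,-26,0,0,0,0],[-32,-26,0,0,0,0],[0,0,0,0,0,0.121],[0,0,0,0,0,0.121],[0,0,0,0,0,0.121],[0,0,0,0,0,0.121],[0,0,0,0,0,0.121],[0,0,0,0,0,0.121],[0,0,0,0,0,0.121],[0,0,0,0,0,0.121],[0,0,0,0,0,0.121],[0,0,0,0,0,0.121],[0,0,0,0,0,0.121],[0,0,0,0,0,0.121],[0,0,0,0,0,0.121],[0,0,0,0,0,0.121],[0,0,0,0,0,0.121],[0,0,0,0,0,0.121],[0,0,0,0,0,0.121],[0,0,0,0,0,0.121]]'
python3 -m pendant '[[0,0,0,0,0,0.121],[0,0,0,0,0,0.121],[0,0,0,0,0,0]]'
python3 - <<'E'
from plant import bot, imaging
from h import *
from scipy.spatial.transform import Rotation as R
s=bot.sense(); q=s["eef_rot"]; M=R.from_quat([q[1],q[2],q[3],q[0]]).as_matrix()
print(M.round(4).tolist(), s["joint_pos"], s["clock"])
print("d tool",M.T@(np.array([621.5,-288.5,141])-s["eef_pos"]), "yaw y", np.degrees(np.arctan2(M[1,1],M[0,1])))
c=imaging.read_camera("wrist"); cv2.imwrite("pics/w1.png",c["img"]); np.savez("w1.npz",**c)
P=cloud(c);z=P[...,2]; H=hsv(c)
m=(z>150)&(z<172)&(H[...,2]<80)
n,l,st,ce=cv2.connectedComponentsWithStats(m.astype(np.uint8))
for i in range(1,n):
    if st[i,4]>100: q=P[l==i]; print(st[i],q.mean(0).round(1),np.round(cv2.minAreaRect(q[:,:2].astype(np.float32))[0],1),cv2.minAreaRect(q[:,:2].astype(np.float32))[1:])
E
```

```text
clock: 1.77
eef_pos: [582.8, -216.1, 230.6]
eef_rot: [-0.0, 0.195, 0.981, 0.0]
wrist_force: [1.7, 0.1, 1.4]
grip_width: 84.7
finger_force: 0.0
clock: 3.43
eef_pos: [621.4, -286.6, 230.5]
eef_rot: [-0.001, 0.96, 0.279, -0.0]
wrist_force: [-0.4, 0.7, 0.8]
grip_width: 84.9
finger_force: 0.0
clock: 3.68
eef_pos: [621.4, -286.7, 230.6]
eef_rot: [-0.0, 0.987, 0.162, -0.0]
wrist_force: [-0.4, -0.9, 0.3]
grip_width: 85.1
finger_force: 0.0
[[0.9478, 0.3188, -0.001], [0.3188, -0.9478, 0.0006], [-0.0008, -0.0009, -1.0]] [-4.86183086e-01  5.22792594e-01  8.39559224e-01  8.94100308e-05
  1.78045683e+00  7.60124360e-01] 3.6833
d tool [-0.44985772  1.85332621 89.54949401] yaw y -71.40711439710007
[ 236  188   29   67 1713] [ 619.9 -265.8  163.7] [ 618.8 -266. ] ((41.822505950927734, 17.622928619384766), 19.792686462402344)
[ 302  188   29   67 1699] [ 632.4 -303.8  163.7] [ 631.5 -304.7] ((42.55451583862305, 17.269697189331055), 17.57830047607422)
```

View pics/w1.png

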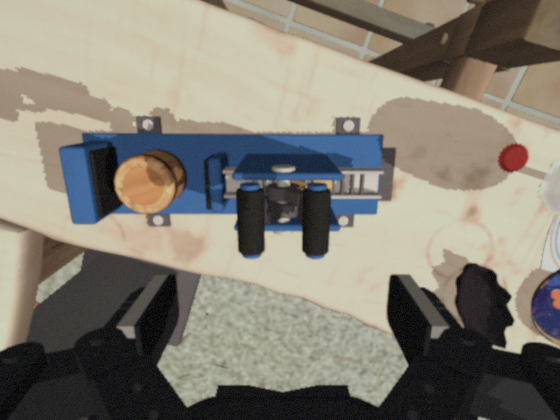

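The wrist view shows the rollers at (251,220) and (316,220), each 42x17 mm and at z≈164, centred along the closing axis. The bung stands in the bay at (148,182), with the jaw at (215,183). Descending, then squeezing for the first time.

```bash
python3 -m pendant '[[1,0,30,0,0,0],[1,0,30,0,0,0],[0.5,0,29.5,0,0,0],[0,0,0,0,0,0],[0,0,0,0,0,0]]' 85 20
python3 -m pendant '[[0,0,0,0,0,0],[0,0,0,0,0,0],[0,0,0,0,0,0],[0,0,0,0,0,0],[0,0,0,0,0,0],[0,0,0,0,0,0],[0,0,0,0,0,0],[0,0,0,0,0,0],[0,0,0,0,0,0],[0,0,0,0,0,0],[0,0,0,0,0,0],[0,0,0,0,0,0]]' 36 20
cat > look.py <<'E'
import sys
from plant import bot, imaging
from h import *
n=sys.argv[1]
s=bot.sense(); print("clk",s["clock"],"w",s["grip_width"],"f",s["finger_force"],"wf",s["wrist_force"],s["eef_pos"])
c=imaging.read_camera("wrist"); cv2.imwrite(f"pics/{n}.png",c["img"])
P=cloud(c);H=hsv(c);z=P[...,2]; ax=np.array([-.319,.948])
o=np.array([604.2,-237.3])
def al(q): return (q[:,:2]-o)@ax
blue=(H[...,0]>100)&(H[...,0]<130)&(H[...,1]>110)&(H[...,2]>40)
cl=(P[...,:2]-o)@np.array([.948,.319])
j=P[blue&(z>50)&(z<63)&(abs(cl)<24)]; a=al(j); a=a[(a>0)&(a<85)]
if len(a): print("jaw top along",np.percentile(a,[2,50,98]).round(1),len(a))
b=P[(H[...,0]>5)&(H[...,0]<20)&(H[...,1]>120)&(z>54)&(z<66)]; b=b[abs(al(b)-75)<45]
print("bung top along",np.percentile(al(b),[1,50,99]).round(1),"z",np.percentile(b[:,2],[5,50,95]).round(1),len(b))
st=P[blue&(z>68)&(z<84)]; a=al(st); a=a[a>90]
if len(a): print("stop",np.percentile(a,[2,98]).round(1),len(a))
E
python3 look.py w2
```

```text
clock: 4.15
eef_pos: [623.0, -285.5, 140.0]
eef_rot: [-0.001, 0.986, 0.165, -0.002]
wrist_force: [-0.5, 0.7, 0.4]
grip_width: 85.4
finger_force: 0.0
clock: 5.15
eef_pos: [625.8, -287.1, 148.2]
eef_rot: [0.003, 0.986, 0.164, 0.004]
wrist_force: [-0.9, 0.1, 13.0]
grip_width: 38.5
finger_force: 21.3
clk 5.15 w 38.47665430421325 f 21.333247125148773 wf [-0.93473777  0.13096602 13.04830788] [ 625.75826809 -287.13756355  148.17343795]
jaw top along [12.3 17.7 28.2] 1246
bung top along [45.2 68.3 91.1] z [56.3 60.2 61.5] 2897
```

View pics/w2.png

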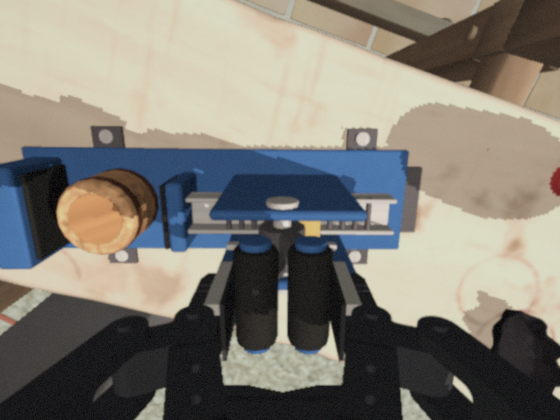

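The bars are fully squeezed (rollers at (256,295) and (307,295), width 38.5) and the bung is upright. The pads' forward swing dragged the tool 8 mm up by friction (13 N), so from now on the tool rises a little during each squeeze. Next: let out and squeeze again.

```bash
Z='[0,0,0,0,0,0]'
python3 -m pendant '[[0,0,0,0,0,0],[0,0,0,0,0,0],[0,0,0,0,0,0],[0,0,0,0,0,0],[0,0,0,0,0,0],[0,0,0,0,0,0]]' 70 20
python3 -m pendant '[[0,0,0,0,0,0],[0,0,-2,0,0,0],[0,0,-2,0,0,0],[0,0,-2,0,0,0],[0,0,-1,0,0,0],[0,0,0,0,0,0],[0,0,0,0,0,0],[0,0,0,0,0,0]]' 36 20
python3 look.py w3
```

```text
clock: 5.7
eef_pos: [623.9, -285.9, 141.6]
eef_rot: [-0.0, 0.987, 0.164, -0.0]
wrist_force: [0.4, -0.4, -0.3]
grip_width: 69.8
finger_force: 0.0
clock: 6.37
eef_pos: [623.9, -285.6, 147.9]
eef_rot: [-0.0, 0.986, 0.164, -0.0]
wrist_force: [2.7, 0.5, -5.1]
grip_width: 38.7
finger_force: 23.1
clk 6.3667 w 38.678511139137655 f 23.11787635087967 wf [ 2.65591095  0.51486492 -5.14674283] [ 623.87355574 -285.64450143  147.90424594]
jaw top along [23.1 28.  36. ] 1241
bung top along [46.9 70.4 91.3] z [56.3 60.3 61.5] 2878
```

```bash
python3 -m pendant '[[0,0,0,0,0,0],[0,0,2,0,0,0],[0,0,3,0,0,0],[0,0,1,0,0,0],[0,0,0,0,0,0],[0,0,0,0,0,0]]' 70 20
python3 -m pendant '[[0,0,0,0,0,0],[0,0,-2,0,0,0],[0,0,-2,0,0,0],[0,0,-1,0,0,0],[0,0,-1,0,0,0],[0,0,0,0,0,0],[0,0,0,0,0,0],[0,0,0,0,0,0]]' 36 20
python3 look.py w4
```

```text
clock: 6.92
eef_pos: [623.9, -286.1, 143.1]
eef_rot: [0.0, 0.987, 0.164, 0.0]
wrist_force: [0.1, -0.6, 0.0]
grip_width: 69.7
finger_force: 0.0
clock: 7.58
eef_pos: [624.1, -286.0, 149.1]
eef_rot: [0.0, 0.987, 0.164, 0.0]
wrist_force: [-0.1, -1.3, 5.0]
grip_width: 38.4
finger_force: 24.9
clk 7.5833 w 38.397538662083555 f 24.866680204868317 wf [-0.13662961 -1.31355113  4.99896329] [ 624.07183426 -286.02404463  149.09006293]
jaw top along [32.2 36.5 44.4] 1201
bung top along [49.3 72.4 93.2] z [56.3 60.3 61.5] 2889
stop [127.4 127.4] 1
```

```bash
python3 -m pendant '[[0,0,0,0,0,0],[0,0,2,0,0,0],[0,0,3,0,0,0],[0,0,2,0,0,0],[0,0,0,0,0,0],[0,0,0,0,0,0]]' 70 20 | grep -E "width|force"
python3 -m pendant '[[0,0,0,0,0,0],[0,0,0,0,0,0],[0,0,0,0,0,0]]' 57 20| grep -E "width|force"
python3 -m pendant '[[0,0,-1,0,0,0],[0,0,-1,0,0,0]]' 52 20| grep -E "width|force"
python3 -m pendant '[[0,0,-1,0,0,0],[0,0,-1,0,0,0]]' 47 20| grep -E "width|force"
python3 -m pendant '[[0,0,-1,0,0,0],[0,0,-1,0,0,0]]' 43 20| grep -E "width|force"
python3 -m pendant '[[0,0,0,0,0,0],[0,0,0,0,0,0],[0,0,0,0,0,0],[0,0,0,0,0,0]]' 36 20
python3 look.py w5
```

```text
wrist_force: [-0.4, -0.0, 0.3]
grip_width: 70.0
finger_force: 0.0
wrist_force: [-0.4, 0.7, 2.8]
grip_width: 57.1
finger_force: 2.8
wrist_force: [0.9, -0.5, -3.1]
grip_width: 51.9
finger_force: 2.2
wrist_force: [2.4, 0.2, -4.4]
grip_width: 47.6
finger_force: 6.1
wrist_force: [2.8, 0.1, -6.8]
grip_width: 43.4
finger_force: 6.1
clock: 9.22
eef_pos: [624.0, -285.9, 148.2]
eef_rot: [0.0, 0.987, 0.164, 0.0]
wrist_force: [-0.3, 0.1, 2.5]
grip_width: 38.3
finger_force: 23.4
clk 9.2167 w 38.31586234142115 f 23.434269726276398 wf [-0.284137    0.08626794  2.54510141] [ 624.01489676 -285.89245886  148.18783356]
jaw top along [41.1 45.5 53.1] 1247
bung top along [ 58.2  82.5 102.7] z [55.8 60.3 61.6] 2726
```

View pics/w5.png

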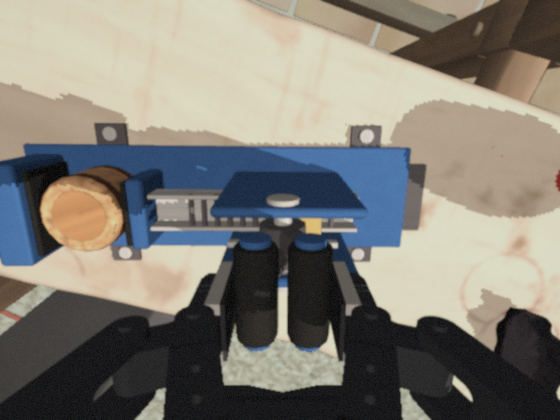

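The bung is upright and was pushed by the jaw (jaw (137,210), bung (85,212)), with only a small gap left to the stop. The bars reached full squeeze again, so one more let-out and squeeze.

```bash
python3 -m pendant '[[0,0,0,0,0,0],[0,0,2,0,0,0],[0,0,2,0,0,0],[0,0,2,0,0,0],[0,0,0,0,0,0],[0,0,0,0,0,0]]' 70 20 | grep -E "width|force"
python3 -m pendant '[[0,0,0,0,0,0],[0,0,0,0,0,0],[0,0,0,0,0,0]]' 57 20| grep -E "width|force"
python3 -m pendant '[[0,0,-1,0,0,0],[0,0,0,0,0,0]]' 54 20| grep -E "width|force"
python3 -m pendant '[[0,0,-1,0,0,0],[0,0,0,0,0,0]]' 51 20| grep -E "width|force"
python3 -m pendant '[[0,0,0,0,0,0],[0,0,0,0,0,0]]' 47 20| grep -E "width|force"
python3 -m pendant '[[0,0,0,0,0,0],[0,0,0,0,0,0],[0,0,0,0,0,0],[0,0,0,0,0,0]]' 36 20
python3 look.py w6
```

```text
wrist_force: [-0.4, 1.1, 0.5]
grip_width: 69.8
finger_force: 0.0
wrist_force: [-1.4, -0.2, 2.4]
grip_width: 57.1
finger_force: 2.9
wrist_force: [-0.3, 0.3, 1.0]
grip_width: 53.9
finger_force: 2.9
wrist_force: [0.6, 0.9, 1.0]
grip_width: 51.0
finger_force: 3.3
wrist_force: [-0.7, -0.2, 4.2]
grip_width: 46.9
finger_force: 9.1
clock: 10.85
eef_pos: [624.3, -286.3, 145.7]
eef_rot: [0.001, 0.987, 0.164, 0.001]
wrist_force: [-3.0, 0.2, 8.0]
grip_width: 45.1
finger_force: 19.3
clk 10.85 w 45.12794760588485 f 19.268214404582977 wf [-3.02780279  0.18854515  8.02193777] [ 624.25098282 -286.32943954  145.66105545]
jaw top along [42.7 46.9 55. ] 1287
bung top along [ 59.7  83.6 107.6] z [56.  60.3 61.5] 2798
```

View pics/w6.png

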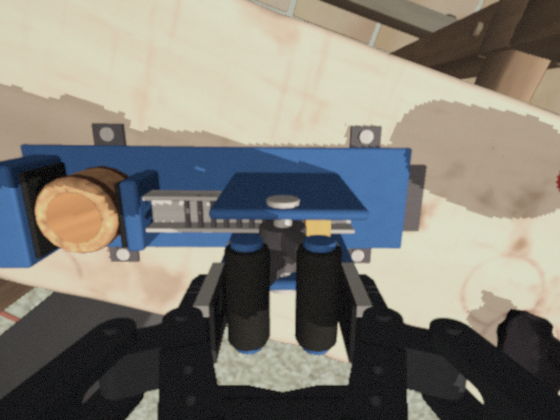

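The bars stopped short at 45.1 mm with about 20 N, with the bung (85,212) upright between jaw and stop. I'll ease out the small upward load, let it settle, then check that it holds.

```bash
python3 -m pendant '[[0,0,-1,0,0,0],[0,0,-1,0,0,0],[0,0,0,0,0,0],[0,0,0,0,0,0],[0,0,0,0,0,0],[0,0,0,0,0,0],[0,0,0,0,0,0],[0,0,0,0,0,0],[0,0,0,0,0,0],[0,0,0,0,0,0]]'
python3 look.py w7
```

```text
clock: 11.73
eef_pos: [624.0, -285.9, 145.9]
eef_rot: [0.0, 0.987, 0.164, 0.0]
wrist_force: [0.9, 0.4, 2.7]
grip_width: 44.7
finger_force: 20.8
clk 11.7333 w 44.65058596960344 f 20.786914229393005 wf [0.85714228 0.42285415 2.71533741] [ 624.01966465 -285.91022736  145.86763073]
jaw top along [43.2 47.4 55.4] 1289
bung top along [ 60.1  84.2 108.4] z [56.2 60.3 61.5] 2779
```

```bash
python3 -m pendant '[[0,0,0,0,0,0],[0,0,0,0,0,0],[0,0,0,0,0,0],[0,0,0,0,0,0],[0,0,0,0,0,0],[0,0,0,0,0,0],[0,0,0,0,0,0],[0,0,0,0,0,0],[0,0,0,0,0,0],[0,0,0,0,0,0]]' | grep -E "width|force"
python3 -c "
from plant import ticket; print(ticket.close_job())"
```

```text
wrist_force: [2.3, 0.1, 3.0]
grip_width: 44.9
finger_force: 20.9
the job is handed in; nothing more can be done
None
```

The job is handed in: the bung is clamped upright against the blue clamp's stop, with the bars still held at about 21 N and stopped at 45 mm, short of full squeeze; the candle and the green clamp were not touched.

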